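Drift the vise lug into line and bolt it down

ROBOT

A 6-joint arm with a two-finger parallel gripper is mounted at the origin on the work surface. World frame = base frame: x ahead of the robot, y to its left, z up, the work surface at z = 0. Lengths are in m, angles in rad, forces in N, time in s.
With the tool pointing down it reaches from about 0.325 to 0.9 m from the base axis. Payload 6.1 kg.
Tool frame: the origin (TCP) lies midway between the tips of the shut fingers; the grasp point (between the pads) lies behind it (env.grip_depth is the z of the grasp point in the tool frame, in m); z points along the fingers, x is the direction in which the jaws open and shut, and the axes are right-handed (so a half turn about z gives the same grasp; the last joint's range is limited). The gripper opens to 87 mm and grips with 3 to 60 N. Pads are 19 mm wide; open, the fingers measure 117 mm over their backs; the gripper's body (75 mm by 190 mm) begins 51 mm behind the grasp point.
Start: joints at [1.223, 0.22, 1.526, -0, 1.395, -0.126], TCP at [0.137, 0.61, 0.223] pointing down, gripper open.
Joint ranges: [-2.98, 2.98], [-0.91, 2.08], [0.09, 2.57], [-1.24, 4.39], [0.2, 2.65], [-2.68, 2.68]. Speed limits (rad/s): [2.57, 2.57, 3.01, 3.14, 3.14, 3.14].

INTERFACE

Orientations are given as a unit quaternion [x, y, z, w].
In Python, from station import readout, cams, job, env gives the robot as it stands. The module is installed in compiled form; this text tells all that it offers.
- The arm moves only by the tool step_arm, never from a script. Its argument "series" is a list of rows, each a list of 7 numbers: the finger opening in mm, from 0 to 87, then the shift along the tool's x, y, z in units of 50 mm (1.0 is 50 mm), then the turn, a rotation vector about the tool's x, y, z in units of 5 degrees (1.0 is 5 degrees). In form: [[grip, x, y, z, wx, wy, wz], ...]. A call has 1 to 10 rows; each row is the pose to reach, as a shift and turn from the pose commanded when the call began, along the tool's axes at that moment; what a row does not reach only later rows make up. A row lasts 1/8 s, in which the tool goes at most 62.5 mm and 10.7 degrees, less where a joint would pass 70% of its speed; a pose out of reach is approached as far as the arm can. A call with a gripper value outside its range is refused whole. The fingers move at their own pace and stop on an object; "grip_force" is the grip in N (left out, the last holds). Time passes only in rows, so rows that repeat a pose let the fingers close. It gives the time, the measured TCP pose, the force and the opening at its end, in the units of the state.
- readout.get_state(): the state, without advancing time (a new reading comes with each control period).
- cams.snapshot(name): name is "side" or "top" or "wrist"; returns (picture, depth): 400x640x3 uint8, red, green, blue; 400x640 float32, m along the optical axis (not along the pixel's ray), 0 where there is no reading.
- cams.camera_model(name): a dict with "fx", "fy", "cx", "cy" (pixels), "k1" (the pictures are not rectified: a ray, as slopes to the right and down, at radius r is drawn at 1 + k1 r^2 times it, then the intrinsics apply), "R" (3x3) and "t" (3): a world point X has camera coordinates R X + t; the wrist camera has in their place "hand_eye" (4x4, takes a point from camera to tool coordinates, whose origin is the TCP and whose axes are the tool frame's). Camera axes: x right, y down, z forward; pixel columns grow to the right and rows downward; lengths in m; the calibration is good to about 2 mm. A picture is of the moment at which its call begins: read the wrist's pose just before it. camera_model takes no time and is no camera call.
- job.job_done(): hands the job in, once; it reports no verdict.
The state is a dict: "t": time; "joint_positions": joint angles; "joint_vel": joint speeds; "joint_efforts": joint torques, N m; "tool_pos": TCP position; "eef_rot": TCP orientation; "wrist_force": force on the tool from outside, world axes, zero at the start; "wrist_torque": the same for the moment, N m; "finger_gap": finger opening in m.
Only numpy, scipy, OpenCV 4.12 (cv2) and the standard library are available. Lean on these libraries where they do the work, as an engineer would, in place of code of your own. Each camera call takes 0.05 s, during which the arm holds its last target.

TASK

The small bench vise has been knocked round on its rear bolt, so the hole in its front lug no longer lines up with the hole in the anchor block underneath. Push the tapered drift from the rack down through both holes, fully home and without forcing it, so that it levers the holes into line; then stand the drift upright back in the rack and put the square-headed bolt through both holes with its head down on the lug. Leave the tin, the wooden finial and the cork block where they are.

Things in the scene. Friction and masses are not known exactly. Their poses are not given: they have to be found in the camera images.
- pad: Fixed beech block under the vise, 35 mm high. Origin on the bench, z up: the block is 120 mm wide in x and runs from 30 to 200 mm along +y. Against its end, below the vise's front lug, stands a fixed steel anchor block, 90 (x) by 60 (y) mm, also 35 mm high, with a 16 mm vertical through hole in its middle, hidden by the lug but for what shows through the lug's hole.
- vise: Low grey vise on the mount, 35 mm above the bench. Origin on its underside at the axis of its rear bolt, the vertical pivot it swings about; the lug hole lies 150 mm along its -y. Base 10 mm thick; jaws 54 mm high, 30 to 106 mm along -y; screw sticks out to -x. Swings stiffly: about 6 N sideways at the lug moves it; it stays where left.
- lug_hole (a point): Centre of the mouth of the 16 mm through hole in the vise's front lug, on its top face, 45 mm above the bench; moves with the vise; axes as the vise's. Lug 10 mm thick, 50 mm wide. At the start the centre of the anchor's hole below lies 7 to 9.6 mm from it along the vise's x axis, towards +x or -x: which is not measured, but can be seen or felt.
- rack: Fixed dark wooden block, 60 (x) by 190 (y) mm, 45 mm high, with three vertical 18 mm through holes on its y axis at -60, 0 and +60 mm. Origin at the centre of its underside. The drift and the bolt start in the two outer holes, either way round; the middle one is free.
- drift: Tapered drift, point down in the rack. Origin at the point, z up to the handle. Steel point 4 mm across, widening to 15.2 mm at 34 mm, straight from 34 to 42, a collar 28 mm across from 42 to 48 that comes to rest on lug or rack, and a square pale wooden handle 20 x 20 mm, sides along its x and y, from 48 to 100. About 120 g.
- bolt: Square-headed steel bolt, head up in the rack. Origin at the foot of the shank, z up to the head. Shank 13.4 mm across (10.4 at the bevelled foot), 38 mm long, then a washer face 28 mm across, 3 mm thick, and a square head 20 x 20 mm, sides along its x and y, from 41 to 61 mm. About 80 g.
- tin: Bystander: white tin with a black band, 72 mm across, 85 mm high, standing on the bench; origin at the centre of its underside.
- finial: Bystander: small turned wooden finial, 40 mm across, 78 mm high, standing; origin at the centre of its underside.
- sander: Bystander: cork sanding block 60 x 100 x 28 mm; origin at the centre of its underside.

How it is judged:
By the outcome, as a careful person would: the job done as asked, in the order asked, and still so for the second after the job is handed in, with the robot touching nothing.
It also fails if it takes over 72 s, if anything falls off the work surface, if the arm or the gripper's body presses on something with over 40 N, if the wrist force passes 120 N, or if a joint passes its speed limit or range.

## Working session

There is one attempt and no reset: what is moved stays moved. The work goes in short steps, Python scripts to look and compute and a tool call to move; the robot and the scene stay as the last step left them, time stands still between calls to the robot, and variables do not carry over. Pictures are saved under pics/ and viewed, and the job is handed in when it is done.

Besides the shell and the picture viewer there is one more tool, called after "Call:" as a command line: name --pt "numbers of a row" for each row, then --argument value for the rest. step_arm: Moves the arm, as the interface text tells. Its arguments: {"type":"object","properties":{"series":{"type":"array"},"grip_force":{"type":"number"}},"required":["series"]}

```bash
mkdir -p pics; ls; python3 - <<'E'
from station import readout,cams,job,env
import cv2,numpy as np
print(readout.get_state()); print(env.grip_depth, [a for a in dir(env) if a[0]!='_'])
for n in ["side","top","wrist"]:
    p,d=cams.snapshot(n); cv2.imwrite(f"pics/{n}0.png",p[:,:,::-1]); np.save(f"pics/{n}0.npy",d); np.save(f"pics/{n}0p.npy",p)
    print(n,cams.camera_model(n))
E
```

```text
pics
{'t': 0.0, 'joint_positions': array([ 1.22293624e+00,  2.21220022e-01,  1.52762481e+00, -8.05052111e-06,
        1.39469312e+00, -1.26084135e-01]), 'joint_vel': array([-9.41539668e-04, -1.08240931e-05,  9.26273300e-04,  1.06656510e-03,
        3.81499492e-04, -1.12844659e-03]), 'joint_efforts': array([-1.27721476e-03, -4.94598520e+01, -3.87381792e+01,  6.99240225e-02,
        5.67337044e-02, -1.18895005e-04]), 'tool_pos': array([0.1372583 , 0.60910066, 0.22143379]), 'eef_rot': array([ 7.81012129e-01,  6.24515099e-01, -8.27940005e-04,  5.10466350e-04]), 'wrist_force': array([0.38179002, 0.1683851 , 0.01792349]), 'wrist_torque': array([-0.00613044, -0.02885381,  0.01876597]), 'finger_gap': 0.08683311304795639}
-0.0187 ['IKError', 'grip_depth']
side {'fx': 383.74670734447994, 'fy': 383.74670734447994, 'cx': 320.06285949363433, 'cy': 198.1863475932787, 'k1': -0.0326260489178837, 'R': array([[ 0.71107254, -0.70296583,  0.01465929],
       [-0.34866471, -0.37063726, -0.86084897],
       [ 0.61058068,  0.60701488, -0.50864935]]), 't': array([-0.46409757,  0.27381215,  0.42422097])}
top {'fx': 404.1681014537055, 'fy': 404.1681014537055, 'cx': 319.9377584034289, 'cy': 200.7833580422152, 'k1': -0.04034489287942826, 'R': array([[-0.00271104, -0.9999899 , -0.00358452],
       [-0.99605108,  0.00301842, -0.08873068],
       [ 0.08874061,  0.00332981, -0.9960492 ]]), 't': array([-0.01525339,  0.64152247,  0.84610991])}
wrist {'fx': 317.3450119729294, 'fy': 317.3450119729294, 'cx': 320.7617611444552, 'cy': 204.39021428745707, 'k1': -0.05137650205296317, 'hand_eye': array([[ 9.99999989e-01, -9.96264545e-05, -1.07532517e-04,
        -4.09660389e-04],
       [ 1.24937428e-04,  9.62940267e-01,  2.69714712e-01,
        -7.49982517e-02],
       [ 7.66766702e-05, -2.69714722e-01,  9.62940270e-01,
        -1.62215740e-01],
       [ 0.00000000e+00,  0.00000000e+00,  0.00000000e+00,
         1.00000000e+00]])}
```

View pics/top0.png

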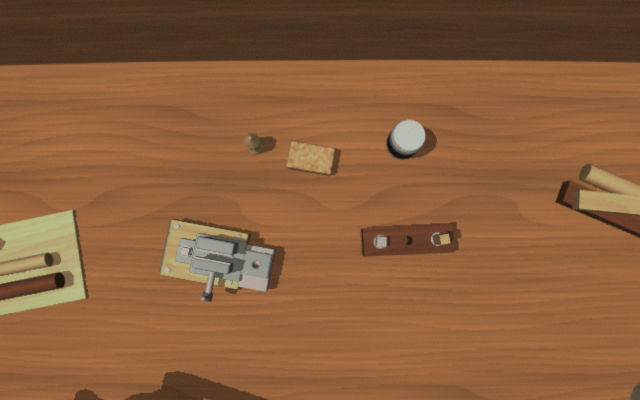

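View pics/side0.png

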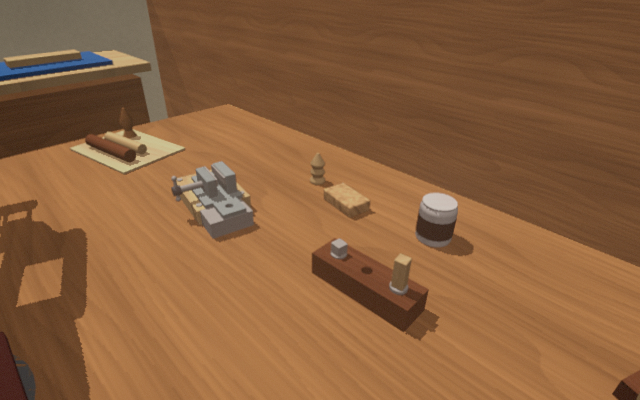

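View pics/wrist0.png

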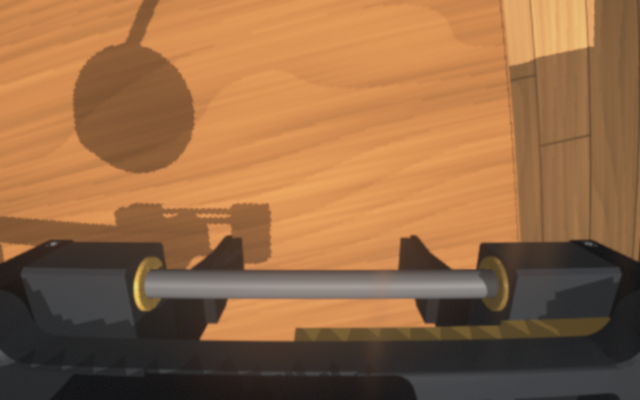

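```bash
cat > h.py <<'E'
import numpy as np,cv2
from scipy.spatial.transform import Rotation as Ro
from station import readout,cams,job,env
def ray(m,uv):
    K=np.array([[m['fx'],0,m['cx']],[0,m['fy'],m['cy']],[0,0,1]])
    p=cv2.undistortPoints(np.array([[uv]],float),K,np.array([m['k1'],0,0,0,0.]))[0,0]
    return np.array([p[0],p[1],1.])
def ext(name,st=None):
    m=cams.camera_model(name)
    if name!='wrist': R=m['R'].T; return m,R,-R@m['t']
    T=np.eye(4); T[:3,:3]=Ro.from_quat(st['eef_rot']).as_matrix(); T[:3,3]=st['tool_pos']
    T=T@m['hand_eye']; return m,T[:3,:3],T[:3,3]
def pix2z(name,uv,z,st=None):
    m,R,c=ext(name,st); d=R@ray(m,uv); return c+d*(z-c[2])/d[2]
def proj(name,X,st=None):
    m,R,c=ext(name,st); q=R.T@(np.array(X)-c); x,y=q[:2]/q[2]; f=1+m['k1']*(x*x+y*y)
    return np.array([m['fx']*x*f+m['cx'],m['fy']*y*f+m['cy']])
def cloud(name,d,st=None):
    m,R,c=ext(name,st); h,w=d.shape
    K=np.array([[m['fx'],0,m['cx']],[0,m['fy'],m['cy']],[0,0,1]])
    uu,vv=np.meshgrid(np.arange(w),np.arange(h))
    p=cv2.undistortPoints(np.stack([uu,vv],-1).reshape(-1,1,2).astype(float),K,np.array([m['k1'],0,0,0,0.])).reshape(h,w,2)
    P=np.dstack([p,np.ones((h,w))])*d[...,None]
    return P@R.T+c
def snap(name,tag):
    st=readout.get_state(); p,d=cams.snapshot(name)
    cv2.imwrite(f'pics/{tag}.png',p[:,:,::-1]); np.savez(f'pics/{tag}.npz',p=p,d=d,pos=st['tool_pos'],q=st['eef_rot'])
    return st,p,d
def load(tag):
    z=np.load(f'pics/{tag}.npz'); return {'tool_pos':z['pos'],'eef_rot':z['q']},z['p'],z['d']
def totool(X,st=None,grasp=False):
    st=st or readout.get_state(); return Ro.from_quat(st['eef_rot']).inv().apply(np.array(X)-st['tool_pos'])
E
python3 - <<'E'
from h import *
p=np.load('pics/top0p.npy');d=np.load('pics/top0.npy')
a=cv2.resize(p[205:310,150:290],None,fx=5,fy=5,interpolation=cv2.INTER_CUBIC)
cv2.imwrite('pics/z1.png',a[:,:,::-1])
a=cv2.resize(p[215:265,350:470],None,fx=6,fy=6,interpolation=cv2.INTER_CUBIC)
cv2.imwrite('pics/z2.png',a[:,:,::-1])
for n,uv,z in [('lug',(255,265),.045),('mid',(408,240.5),.045),('bolt',(381,242),.068),('drift',(443,239),.097),('pivotbolt',(188,252),.045)]:
    print(n,pix2z('top',uv,z))
P=cloud('top',d)
for c in [(445,239),(381,242),(255,280),(240,258),(395,240),(420,240)]: print(c,P[c[1],c[0]])
# rack mask
m=(P[...,2]>.035)&(P[...,2]<.055)&(P[...,1]<-.05)&(P[...,1]>-.35)&(P[...,0]>.45)&(P[...,0]<.65)
print(m.sum(), cv2.minAreaRect(P[m][:,:2].astype(np.float32)*1000))
E
```

```text
lug [0.50510771 0.11950785 0.045     ]
mid [ 0.5554     -0.20253284  0.045     ]
bolt [ 0.55279669 -0.1421037   0.068     ]
drift [ 0.55854573 -0.26116203  0.097     ]
pivotbolt [0.53224526 0.26181518 0.045     ]
(445, 239) [ 0.55858504 -0.26242181  0.10594731]
(381, 242) [ 0.55279442 -0.14212875  0.06782939]
(255, 280) [0.47286975 0.12090224 0.03467443]
(240, 258) [0.51969118 0.15137309 0.04455467]
(395, 240) [ 0.55658171 -0.17477155  0.04673511]
(420, 240) [ 0.55630132 -0.22887848  0.041163  ]
2264 ((557.0309448242188, -202.75286865234375), (60.16404724121094, 192.15362548828125), 2.2561073303222656)
```

View pics/z1.png

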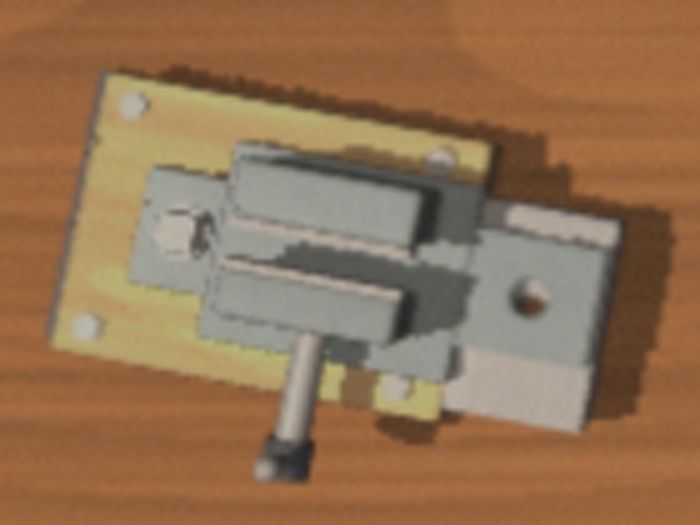

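View pics/z2.png

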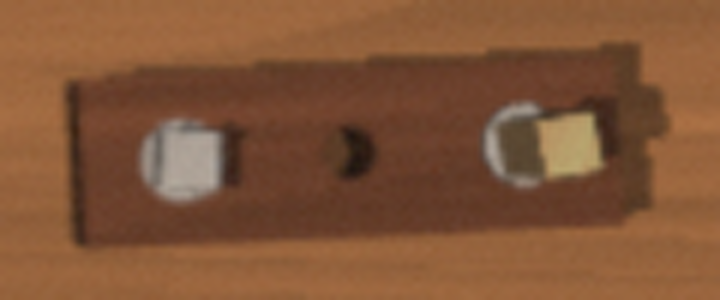

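```bash
cat >> h.py <<'E'
def goal(pos,head,st=None):
    "units for step_arm to reach TCP pos pointing straight down with tool x heading (deg)"
    st=st or readout.get_state(); c,s=np.cos(np.radians(head)),np.sin(np.radians(head))
    G=np.array([[c,s,0],[s,-c,0],[0,0,-1.]]); R=Ro.from_quat(st['eef_rot'])
    rv=(R.inv()*Ro.from_matrix(G)).as_rotvec()
    return np.round(R.inv().apply(np.array(pos)-st['tool_pos'])/.05,3), np.round(np.degrees(rv)/5,3)
def head(st): 
    x=Ro.from_quat(st['eef_rot']).as_matrix(); return np.degrees(np.arctan2(x[1,0],x[0,0])), x[:,2]
E
python3 - <<'E'
from h import *
st=readout.get_state()
print(head(st),goal([.491,.046,.21],-10.7),goal([.491,.046,.09],-10.7))
E
```

```text
(np.float64(77.29110028968483), array([-4.99994817e-04, -1.45459620e-03, -9.99998817e-01])) (array([-9.432,  9.378,  0.246]), array([1.2000e-02, 1.5000e-02, 1.7598e+01])) (array([-9.428,  9.379,  2.646]), array([1.2000e-02, 1.5000e-02, 1.7598e+01]))
```

Call:
step_arm --pt "87 -0.9 0.9 0.05 0 0 1.8" --pt "87 -1.9 1.9 0.1 0 0 3.6" --pt "87 -2.8 2.8 0.15 0 0 5.4" --pt "87 -3.8 3.8 0.2 0 0 7.2" --pt "87 -4.7 4.7 0.24 0 0 9" --pt "87 -5.7 5.6 0.24 0 0 10.8" --pt "87 -6.6 6.5 0.24 0 0 12.6" --pt "87 -7.5 7.5 0.24 0 0 14.4" --pt "87 -8.5 8.4 1.0 0 0 16.2" --pt "87 -9.43 9.38 2 0 0 17.6"

```text
t: 1.4
tool_pos: [0.4641, 0.0898, 0.1559]
eef_rot: [0.995, -0.096, 0.002, -0.0]
wrist_force: [1.7, 0.4, -0.8]
finger_gap: 0.0869
```

Call:
step_arm --pt "87 0 0 0.6 0 0 0" --pt "87 0 0 0.6 0 0 0" --pt "87 0 0 0.6 0 0 0"

```text
t: 1.78
tool_pos: [0.4625, 0.0923, 0.1263]
eef_rot: [0.996, -0.093, 0.0, -0.0]
wrist_force: [0.4, 0.0, 0.5]
finger_gap: 0.0871
```

```bash
python3 - <<'E'
from h import *
st,p,d=snap('wrist','w1'); print(st['t'],st['tool_pos'],head(st),st['joint_vel'].round(3))
E
```

```text
1.775 [0.46251996 0.09226413 0.12629148] (np.float64(-10.6590994758453), array([ 8.11674877e-04,  1.26830122e-04, -9.99999663e-01])) [ 0.012 -0.016 -0.015 -0.002 -0.006 -0.   ]
```

View pics/w1.png

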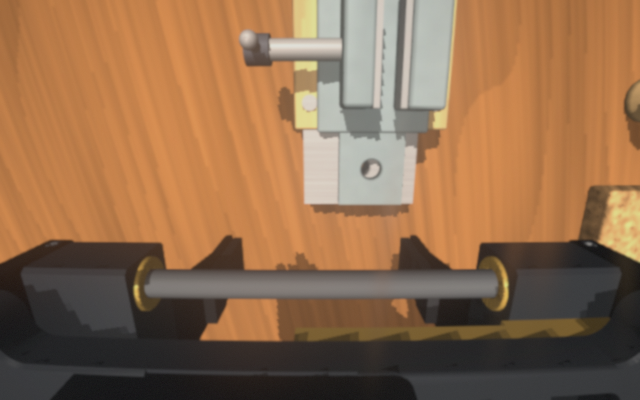

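```bash
python3 - <<'E'
from h import *
st,p,d=load('w1')
a=cv2.resize(p[110:220,285:435],None,fx=5,fy=5,interpolation=cv2.INTER_CUBIC)
cv2.imwrite('pics/w1z.png',a[:,:,::-1])
P=cloud('wrist',d,st)
for uv in [(350,180),(320,180),(375,190),(500,100),(371,169),(374,172),(369,167)]: print(uv,P[uv[1],uv[0]].round(4))
print(pix2z('wrist',(371,169),.045,st))
E
```

```text
(350, 180) [0.4884 0.113  0.0456]
(320, 180) [0.465  0.1151 0.0345]
(375, 190) [0.5066 0.1011 0.0444]
(500, 100) [ 6.335e-01  1.500e-01 -3.000e-04]
(371, 169) [0.507  0.1166 0.0357]
(374, 172) [0.5092 0.1135 0.0344]
(369, 167) [0.5059 0.1183 0.0343]
[0.50585233 0.118381   0.045     ]
```

View pics/w1z.png

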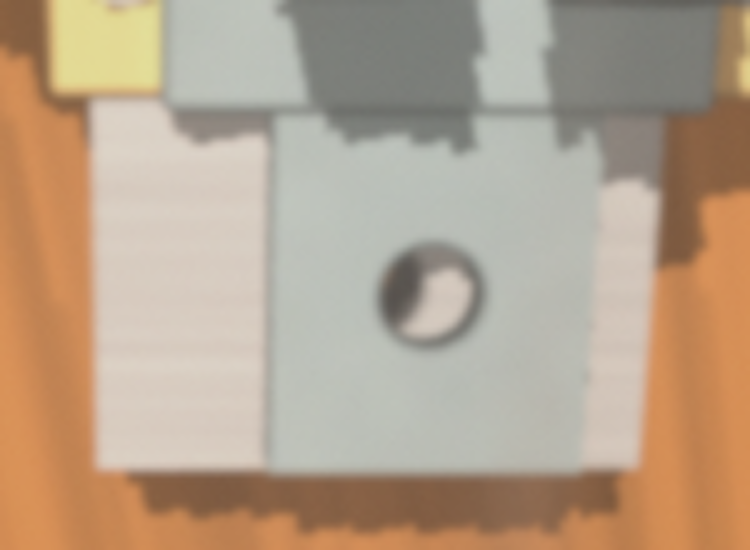

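```bash
python3 - <<'E'
from h import *
st,p,d=load('w1')
f=lambda u,v:(285+(u+.5)/5-.5,110+(v+.5)/5-.5)
W=lambda u,v,z:pix2z('wrist',f(u,v),z,st)[:2]
bl,br,tl,tr=W(97,470,.035),W(640,470,.035),W(89,110,.035),W(660,180,.035)
print('anchor',bl,br,tl,tr,'width',np.linalg.norm(br-bl))
ax=(br-bl)/np.linalg.norm(br-bl); ay=np.array([-ax[1],ax[0]])
c=(bl+br)/2+ay*.030; print('anchor centre',c,'heading',np.degrees(np.arctan2(ax[1],ax[0])), 'left edge head',np.degrees(np.arctan2(*(tl-bl)[::-1]))-90)
L=W(431,296,.045); print('lug',L)
ll,lr=W(268,470,.045),W(582,470,.045); print('lug corners',ll,lr,np.linalg.norm(lr-ll))
l2,r2=W(272,120,.045),W(600,140,.045)
print('lug head', np.degrees(np.arctan2(*(l2-ll)[::-1]))-90,np.degrees(np.arctan2(*(r2-lr)[::-1]))-90,np.degrees(np.arctan2(*(lr-ll)[::-1])))
print('offset',c-L, np.linalg.norm(c-L))
# visible dark: centre of anchor circle proj
for k in [7,8,9,9.6]:
    C=L+(c-L)/np.linalg.norm(c-L)*k/1000
    print(k,[ (proj('wrist',[*(C+.008*np.array([np.cos(a),np.sin(a)])),.035],st)-[285,110]).round(1)*5 for a in (np.radians(-10),)])
E
```

```text
anchor [0.44831052 0.0981064 ] [0.53713189 0.08136969] [0.45867542 0.15559169] [0.54557065 0.12840073] width 0.09038448219825558
anchor centre [0.49827638 0.11921923] heading -10.671186433174938 left edge head -10.22091454756493
lug [0.50572233 0.11856407]
lug corners [0.4761288  0.09568813] [0.52549106 0.08638723] 0.05023086641227147
lug head -10.483057993286266 -9.932110243573007 -10.670647874494758
offset [-0.00744595  0.00065516] 0.007474720069029476
7 [array([426. , 287.5])]
8 [array([419.5, 288. ])]
9 [array([413.5, 289. ])]
9.6 [array([409.5, 289. ])]
```

```bash
python3 - <<'E'
from h import *
print(goal([.5585,-.262,.18],8))
E
```

```text
(array([ 3.188,  6.614, -1.061]), array([-2.000e-03, -2.400e-02, -3.727e+00]))
```

Call:
step_arm --pt "87 0.2 0.8 -0.6 0 0 -0.4" --pt "87 0.6 1.8 -1.06 0 0 -0.9" --pt "87 1.1 2.8 -1.06 0 0 -1.4" --pt "87 1.6 3.8 -1.06 0 0 -1.9" --pt "87 2.1 4.8 -1.06 0 0 -2.5" --pt "87 2.6 5.8 -1.06 0 0 -3.1" --pt "87 3.19 6.61 -1.06 0 0 -3.73" --pt "87 3.19 6.61 -1.06 0 0 -3.73" --pt "87 3.19 6.61 -1.06 0 0 -3.73"

```text
t: 2.95
tool_pos: [0.558, -0.2618, 0.1793]
eef_rot: [0.998, 0.069, 0.0, 0.0]
wrist_force: [0.6, 0.4, 0.2]
finger_gap: 0.0868
```

```bash
python3 - <<'E'
from h import *
st,p,d=snap('wrist','w2'); print(st['t'],st['tool_pos'],head(st),st['joint_vel'].round(3))
print(proj('wrist',[.5585,-.262,.103],st))
E
```

```text
2.95 [ 0.55797369 -0.26178856  0.17930312] (np.float64(7.968078384107977), array([ 8.71151524e-04, -1.30604452e-04, -9.99999612e-01])) [ 0.014 -0.017  0.025  0.001 -0.001 -0.001]
[322.9212666  213.29809155]
```

View pics/w2.png

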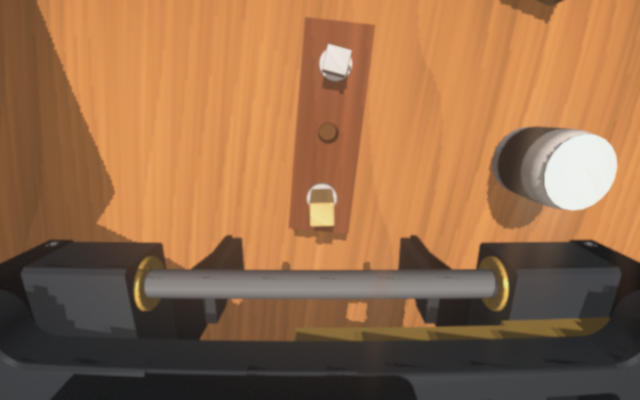

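```bash
python3 - <<'E'
from h import *
st,p,d=load('w2')
a=cv2.resize(p[175:240,280:370],None,fx=8,fy=8,interpolation=cv2.INTER_CUBIC)
b=cv2.resize(p[35:100,290:380],None,fx=8,fy=8,interpolation=cv2.INTER_CUBIC)
cv2.imwrite('pics/w2z.png',a[:,:,::-1]);cv2.imwrite('pics/w2y.png',b[:,:,::-1])
P=cloud('wrist',d,st)
m=(P[...,2]>.035)&(P[...,2]<.055)&(P[...,1]<-.05)&(P[...,1]>-.35)&(P[...,0]>.45)&(P[...,0]<.65)
print(m.sum(), cv2.minAreaRect(P[m][:,:2].astype(np.float32)*1000))
E
```

```text
12011 ((555.0618896484375, -203.57217407226562), (60.84117126464844, 191.05722045898438), 1.9947552680969238)
```

View pics/w2z.png

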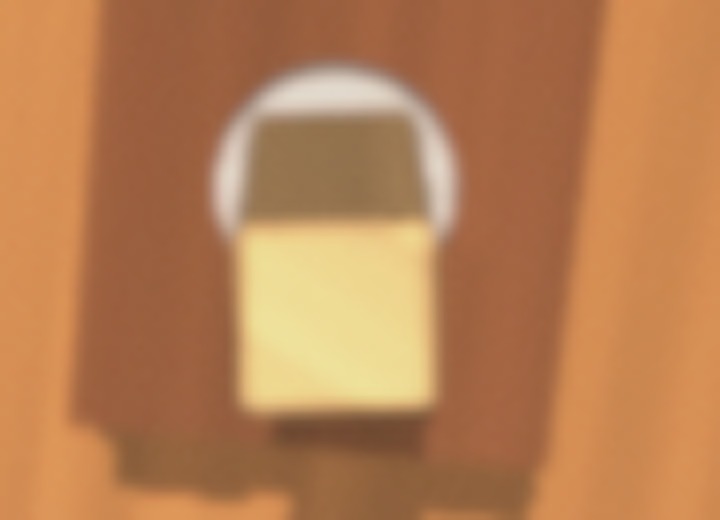

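View pics/w2y.png

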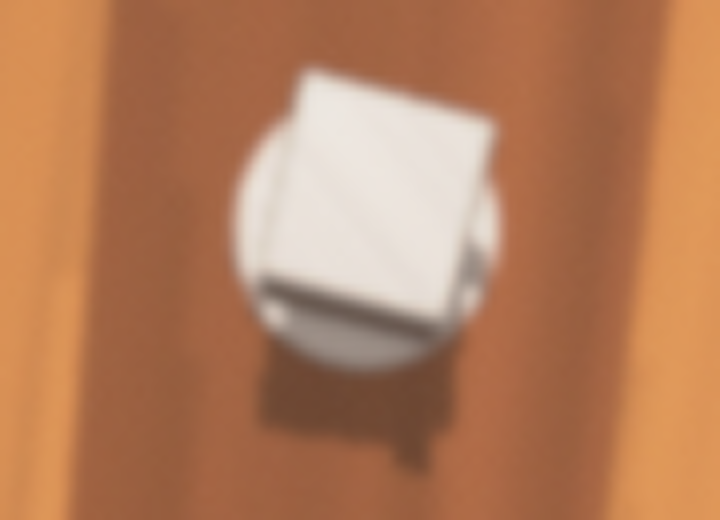

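```bash
python3 - <<'E'
from h import *
st,p,d=load('w2')
f=lambda u,v,x0,y0:(x0+(u+.5)/8-.5,y0+(v+.5)/8-.5)
D=pix2z('wrist',f(337,317,280,175),.103,st); C=pix2z('wrist',f(336,187,280,175),.051,st)
B=pix2z('wrist',f(378,198,290,35),.068,st); M=pix2z('wrist',(328,132),.045,st)
Bs=[pix2z('wrist',f(*q,290,35),.068,st)[:2] for q in [(308,68),(496,122),(452,325),(262,272)]]
print(D,C,B,M); print(Bs,np.degrees(np.arctan2(*(Bs[1]-Bs[0])[::-1])),np.degrees(np.arctan2(*(Bs[2]-Bs[3])[::-1])),np.mean(Bs,0))
print(goal([D[0],D[1],.062],8))
E
```

```text
[ 0.5576407  -0.26286042  0.103     ] [ 0.55772787 -0.26309695  0.051     ] [ 0.55320191 -0.14339952  0.068     ] [ 0.555125   -0.20214153  0.045     ]
[array([ 0.54451944, -0.13237745]), array([ 0.56377359, -0.13468919]), array([ 0.56242807, -0.15427699]), array([ 0.54267533, -0.15196052])] -6.846400376368872 -6.688714200495757 [ 0.55334911 -0.14332604]
(array([-0.01 ,  0.029,  2.345]), array([ 0.003, -0.008,  0.001]))
```

Call:
step_arm --pt "87 -0.01 0.02 1 0 0 0" --pt "87 -0.01 0.02 1.9 0 0 0" --pt "87 -0.01 0.02 2.35 0 0 0" --pt "87 -0.01 0.02 2.35 0 0 0" --pt "15 -0.01 0.02 2.35 0 0 0" --pt "15 -0.01 0.02 2.35 0 0 0" --pt "15 -0.01 0.02 2.35 0 0 0" --pt "15 -0.01 0.02 2.35 0 0 0" --pt "15 -0.01 0.02 2.35 0 0 0" --grip_force 45

```text
t: 4.12
tool_pos: [0.5572, -0.2637, 0.061]
eef_rot: [0.998, 0.069, 0.0, 0.0]
wrist_force: [-0.5, -0.3, 1.0]
finger_gap: 0.0451
```

```bash
python3 - <<'E'
from h import *
st=readout.get_state(); print(st['t'],st['tool_pos'],head(st),st['wrist_force'],st['finger_gap'])
E
```

```text
4.125 [ 0.55721025 -0.26373075  0.06098983] (np.float64(7.933763860421732), array([ 1.27077263e-04, -6.07850763e-05, -9.99999990e-01])) [-0.46541472 -0.34797105  0.98519232] 0.04506312786739121
```

Call:
step_arm --pt "15 0 0 0 0 0 0" --pt "15 0 0 0 0 0 0" --pt "15 0 0 0 0 0 0" --pt "15 0 0 0 0 0 0" --pt "15 0 0 0 0 0 0"

```text
t: 4.75
tool_pos: [0.5575, -0.2636, 0.0609]
eef_rot: [0.998, 0.069, 0.0, 0.0]
wrist_force: [2.1, -0.7, -2.0]
finger_gap: 0.0196
```

```bash
python3 - <<'E'
from h import *
st=readout.get_state(); print(st['t'],st['tool_pos'],head(st),st['wrist_force'],st['finger_gap'])
E
```

```text
4.75 [ 0.55747944 -0.2636414   0.06085432] (np.float64(7.9444339209140065), array([ 5.96235948e-04, -1.21053029e-04, -9.99999815e-01])) [ 2.09691393 -0.65652462 -2.04943292] 0.019618647134308293
```

Call:
step_arm --pt "15 0 0 -0.8 0 0 0" --pt "15 0 0 -1.7 0 0 0" --pt "15 0 0 -1.7 0 0 0"

```text
t: 5.12
tool_pos: [0.5595, -0.2653, 0.1507]
eef_rot: [0.998, 0.069, 0.003, 0.002]
wrist_force: [0.1, 0.4, -1.1]
finger_gap: 0.0195
```

```bash
python3 - <<'E'
from h import *
st=readout.get_state(); print(st['t'],st['tool_pos'],head(st),st['wrist_force'],st['finger_gap'])
print(goal([.5018,.119,.120],-10.6))
E
```

```text
5.125 [ 0.55952103 -0.26529251  0.15068057] (np.float64(7.946154918255013), array([ 0.0063562 , -0.00447337, -0.99996979])) [ 0.06262965  0.35002866 -1.1215927 ] 0.019502469670736156
(array([-0.084, -7.775,  0.572]), array([ 0.05 , -0.074,  3.709]))
```

```bash
python3 - <<'E'
from h import *
st=dict(tool_pos=np.array([.5575,-.2636,.146]),eef_rot=np.array([.9976,.0693,0,0])/np.hypot(.9976,.0693))
print(goal([.5018,.119,.120],-10.6,st))
E
```

```text
(array([-0.045, -7.733,  0.52 ]), array([0.  , 0.  , 3.71]))
```

Call:
step_arm --pt "15 0 -0.9 0 0 0 0.4" --pt "15 0 -1.9 0 0 0 0.9" --pt "15 0 -2.9 0 0 0 1.4" --pt "15 0 -3.9 0 0 0 1.9" --pt "15 0 -4.9 0 0 0 2.4" --pt "15 0 -5.9 0.1 0 0 2.9" --pt "15 -0.02 -6.8 0.2 0 0 3.4" --pt "15 -0.04 -7.5 0.35 0 0 3.71" --pt "15 -0.045 -7.73 0.52 0 0 3.71" --pt "15 -0.045 -7.73 0.52 0 0 3.71"

```text
t: 6.38
tool_pos: [0.5002, 0.1188, 0.1182]
eef_rot: [0.996, -0.092, -0.002, 0.001]
wrist_force: [0.3, 0.4, -1.4]
finger_gap: 0.0197
```

Call:
step_arm --pt "15 0 0 0 0 0 0" --pt "15 0 0 0 0 0 0"

```text
t: 6.62
tool_pos: [0.5021, 0.1177, 0.1201]
eef_rot: [0.996, -0.093, 0.0, 0.0]
wrist_force: [-0.9, -0.3, -1.8]
finger_gap: 0.0195
```

```bash
python3 - <<'E'
from h import *
st,p,d=snap('wrist','w3'); print(st['t'],st['tool_pos'],head(st),st['wrist_force'],st['finger_gap'])
a=cv2.resize(p[150:300,240:400],None,fx=4.5,fy=4.0,interpolation=cv2.INTER_CUBIC)
a=cv2.resize(p[160:290,250:400],None,fx=5,fy=4.5 and 4.6,interpolation=cv2.INTER_CUBIC)
cv2.imwrite('pics/w3z.png',a[:,:,::-1])
E
```

```text
6.625 [0.50207764 0.11774889 0.12013557] (np.float64(-10.690018654440728), array([ 4.93272089e-04, -1.99422246e-04, -9.99999858e-01])) [-0.86642136 -0.29186425 -1.76329238] 0.01945430399192397
```

View pics/w3.png

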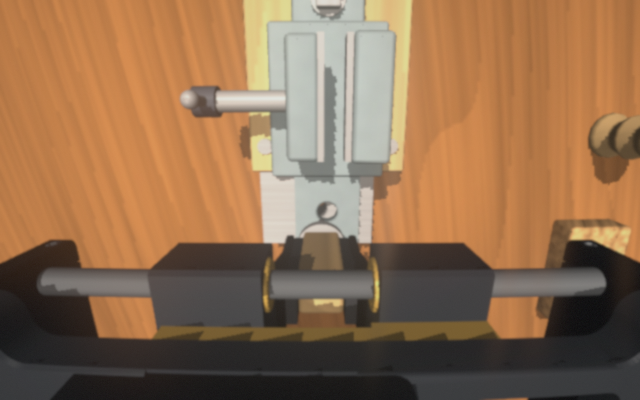

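View pics/w3z.png

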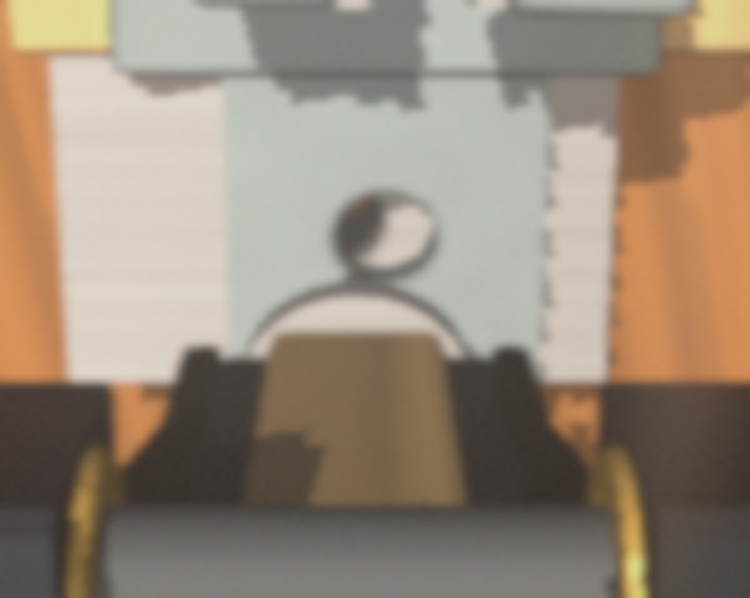

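```bash
python3 - <<'E'
from h import *
st,p,d=load('w3')
L=pix2z('wrist',(326.6,210.0),.045,st); print('lug',L)
R=Ro.from_quat(st['eef_rot'])
c=st['tool_pos']+R.apply([0,0,.010]); print('collar centre proj',proj('wrist',c,st), 'collar top edge', proj('wrist',c+R.apply([0,-.014,0]),st),'seen 321.1,', 160+(285+.5)/4.6-.5)
f=lambda u,v:(250+(u+.5)/5-.5,160+(v+.5)/4.6-.5)
W=lambda u,v,z:pix2z('wrist',f(u,v),z,st)[:2]
bl,br=W(68,382,.035),W(606,382,.035); ax=(br-bl)/np.linalg.norm(br-bl); print(np.linalg.norm(br-bl),np.degrees(np.arctan2(ax[1],ax[0])))
print('anchor',(bl+br)/2+.03*np.array([-ax[1],ax[0]]))
print('tool-frame lug',totool(L,st))
E
```

```text
lug [0.50584661 0.11945835 0.045     ]
collar centre proj [322.79055879 245.838233  ] collar top edge [322.83111954 223.21622079] seen 321.1, 221.56521739130434
0.09036702439111949 -10.69210585573913
anchor [0.49795133 0.11928841]
tool-frame lug [ 0.00334726 -0.00238677  0.07513708]
```

Call:
step_arm --pt "15 0.01 0 0.1 0 0 0" --pt "15 0.01 0 0.2 0 0 0" --pt "15 0.01 0 0.2 0 0 0" --pt "15 0.01 0 0.2 0 0 0"

```text
t: 7.18
tool_pos: [0.502, 0.1187, 0.1097]
eef_rot: [0.996, -0.092, -0.0, 0.0]
wrist_force: [0.4, -0.1, -0.1]
finger_gap: 0.0197
```

```bash
python3 - <<'E'
from h import *
st,p,d=snap('wrist','w4'); print(st['t'],st['tool_pos'],head(st),st['wrist_force'],st['finger_gap'],st['joint_vel'].round(3))
a=cv2.resize(p[160:290,250:400],None,fx=5,fy=4.6,interpolation=cv2.INTER_CUBIC)
cv2.imwrite('pics/w4z.png',a[:,:,::-1])
st,p,d=snap('side','s4')
a=cv2.resize(p[150:250,160:270],None,fx=6,fy=6,interpolation=cv2.INTER_CUBIC)
cv2.imwrite('pics/s4z.png',a[:,:,::-1])
E
```

```text
7.175 [0.50196458 0.11873705 0.10974785] (np.float64(-10.60386318678488), array([-3.03815827e-04, -6.48639318e-05, -9.99999952e-01])) [ 0.40099056 -0.06082191 -0.11634309] 0.019708038565855623 [ 0.    -0.003 -0.003  0.001 -0.002 -0.001]
```

View pics/w4z.png

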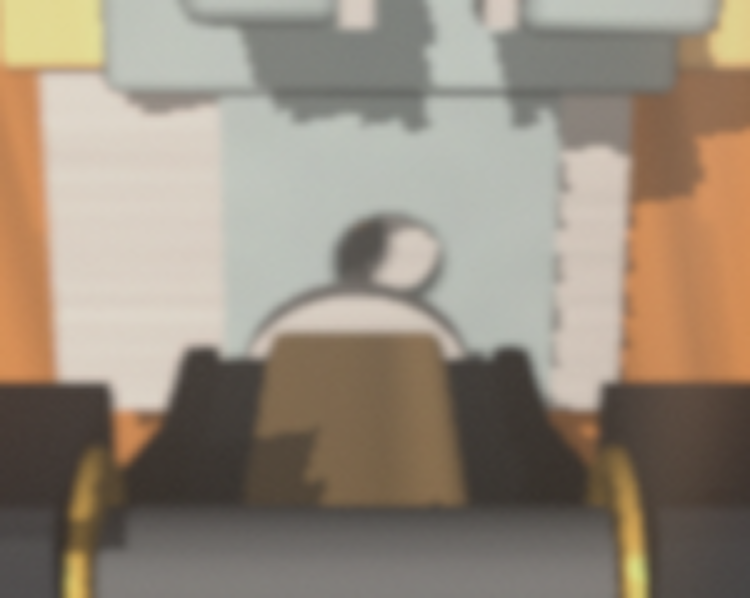

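View pics/s4z.png

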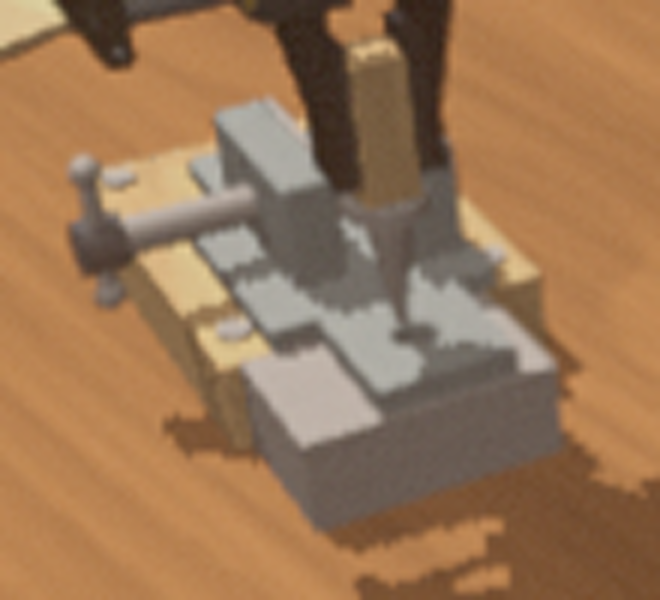

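```bash
python3 - <<'E'
from h import *
st,p,d=load('w4')
R=Ro.from_quat(st['eef_rot'])
L=pix2z('wrist',(327.2,215.5),.045,st); print('lug',L,totool(L,st)*1e3)
tip=st['tool_pos']+R.apply([0,0,.058]); print(tip,'side proj tip zoom',(proj('side',tip)-[160,150]+.5)*6-.5)
for X in ([.5058,.119,.045],[.5068,.1175,.045],[.5068,.119,.045]): print((proj('side',X)-[160,150]+.5)*6-.5)
s=lambda u,v:(160+(u+.5)/6-.5,150+(v+.5)/6-.5)
print('tip side',pix2z('side',s(403,325),tip[2]),'lug side',pix2z('side',s(415,333),.045))
E
python3 - <<'E'
import cv2,sys
sys.path.insert(0,'.')
from h import *
st,p,d=load('s4')
a=cv2.resize(p[190:220,210:250],None,fx=18,fy=18,interpolation=cv2.INTER_CUBIC)
cv2.imwrite('pics/s4y.png',a[:,:,::-1])
E
```

```text
lug [0.50572545 0.11924152 0.045     ] [ 3.62238017 -1.19566505 64.74667408]
[0.50194695 0.11873329 0.05174786] side proj tip zoom [400.89998487 321.9446308 ]
[412.33687233 334.54240794]
[417.29536369 335.16943668]
[414.84350583 333.4863393 ]
tip side [0.50137    0.11655667 0.05174786] lug side [0.50701407 0.11923253 0.045     ]
```

View pics/s4y.png

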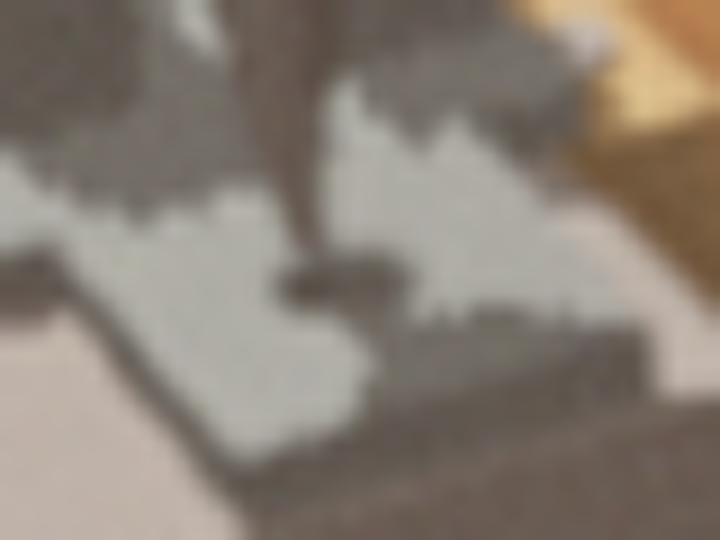

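```bash
python3 - <<'E'
from h import *
for t,l in [((226.86,203.2),(228.53,205.25))]:
    T=pix2z('side',t,.0518);L=pix2z('side',l,.045); print(T,L,L-T)
    h=np.radians(-10.6);x=np.array([np.cos(h),np.sin(h)]);y=np.array([x[1],-x[0]])
    dd=(L-T)[:2]*1e3; print('tool x,y mm',dd@x,dd@y)
E
```

```text
[0.50266878 0.11815447 0.0518    ] [0.5063272  0.11898703 0.045     ] [ 0.00365842  0.00083256 -0.0068    ]
tool x,y mm 3.442839178572283 -1.4913205861951389
```

Call:
step_arm --pt "15 0 -0.015 0.08 0 0 0" --pt "15 0 -0.015 0.16 0 0 0" --pt "15 0 -0.015 0.24 0 0 0" --pt "15 0 -0.015 0.32 0 0 0" --pt "15 0 -0.015 0.34 0 0 0"

```text
t: 7.9
tool_pos: [0.5023, 0.1194, 0.0926]
eef_rot: [0.996, -0.092, 0.0, 0.0]
wrist_force: [0.2, 0.0, -1.0]
finger_gap: 0.0198
```

```bash
python3 - <<'E'
from h import *
st=readout.get_state(); print(st['t'],st['tool_pos'],head(st),st['wrist_force'],st['wrist_torque'],st['finger_gap'])
E
```

```text
7.9 [0.50225366 0.1194213  0.09260807] (np.float64(-10.610544250934707), array([ 3.28709261e-05, -7.43171517e-05, -9.99999997e-01])) [ 0.21534922  0.04892261 -1.01684327] [-0.10888874 -0.01170707 -0.0021076 ] 0.01980286494129973
```

Call:
step_arm --pt "15 0 0 0.03 0 0 0" --pt "15 0 0 0.06 0 0 0" --pt "15 0 0 0.08 0 0 0"

```text
t: 8.28
tool_pos: [0.5027, 0.1195, 0.0891]
eef_rot: [0.996, -0.092, 0.001, -0.0]
wrist_force: [1.8, -1.0, -0.2]
finger_gap: 0.0195
```

```bash
python3 - <<'E'
from h import *
st=readout.get_state(); print(st['t'],st['tool_pos'],head(st),st['wrist_force'],st['wrist_torque'],st['finger_gap'])
E
```

```text
8.275 [0.5026582  0.1194781  0.08909606] (np.float64(-10.610439268048811), array([ 1.05400328e-03,  2.44277953e-05, -9.99999444e-01])) [ 1.83715224 -0.98073603 -0.16543446] [-0.15014756 -0.28215661  0.0074859 ] 0.01952604609425703
```

Call:
step_arm --pt "15 -0.015 0 0.03 0 0 0" --pt "15 -0.03 0 0.06 0 0 0" --pt "15 -0.045 0 0.09 0 0 0" --pt "15 -0.06 0 0.12 0 0 0" --pt "15 -0.06 0 0.12 0 0 0"

```text
t: 8.9
tool_pos: [0.5016, 0.1198, 0.0843]
eef_rot: [0.996, -0.092, 0.003, -0.0]
wrist_force: [5.7, -1.4, 2.4]
finger_gap: 0.0197
```

```bash
python3 - <<'E'
from h import *
st=readout.get_state(); print(st['t'],st['tool_pos'],head(st),st['wrist_force'],st['wrist_torque'],st['finger_gap'])
E
```

```text
8.9 [0.50160224 0.11982973 0.0843078 ] (np.float64(-10.612119129139625), array([ 5.29749555e-03, -2.14033379e-04, -9.99985945e-01])) [ 5.72116293 -1.39748855  2.36900306] [-0.44322861 -1.22122631  0.0288489 ] 0.019668111374414314
```

Call:
step_arm --pt "15 -0.015 0 0.04 0 0 0" --pt "15 -0.03 0 0.08 0 0 0" --pt "15 -0.045 0 0.12 0 0 0" --pt "15 -0.045 0 0.16 0 0 0" --pt "15 -0.045 0 0.16 0 0 0"

```text
t: 9.52
tool_pos: [0.4993, 0.1202, 0.0762]
eef_rot: [0.996, -0.093, 0.002, -0.0]
wrist_force: [6.0, -1.3, 2.2]
finger_gap: 0.0197
```

```bash
python3 - <<'E'
from h import *
st=readout.get_state(); print(st['t'],st['tool_pos'],head(st),st['wrist_force'],st['wrist_torque'],st['finger_gap'])
E
```

```text
9.525 [0.49931079 0.12016436 0.07618642] (np.float64(-10.615324898627687), array([ 4.98633991e-03, -2.93752146e-04, -9.99987525e-01])) [ 6.01100914 -1.26533198  2.16587394] [-0.51180027 -1.07357735  0.04948198] 0.019711069570431925
```

Call:
step_arm --pt "15 0 0 0.04 0 0 0" --pt "15 0 0 0.08 0 0 0" --pt "15 0 0 0.12 0 0 0" --pt "15 0 0 0.15 0 0 0" --pt "15 0 0 0.15 0 0 0"

```text
t: 10.15
tool_pos: [0.4992, 0.1201, 0.0687]
eef_rot: [0.996, -0.092, 0.002, 0.0]
wrist_force: [6.0, -3.0, 2.0]
finger_gap: 0.0197
```

```bash
python3 - <<'E'
from h import *
st=readout.get_state(); print(st['t'],st['tool_pos'],head(st),st['wrist_force'],st['wrist_torque'],st['finger_gap'])
E
```

```text
10.15 [0.49924633 0.12007267 0.0686584 ] (np.float64(-10.613126943987206), array([ 4.79331949e-03, -4.67771017e-04, -9.99988403e-01])) [ 6.04910946 -2.98913003  1.97780098] [-0.59905884 -1.03550451  0.01098703] 0.019657436145186485
```

Call:
step_arm --pt "15 0 0.01 0.03 0 0 0" --pt "15 0 0.01 0.06 0 0 0" --pt "15 0 0.01 0.08 0 0 0" --pt "15 0 0.01 0.08 0 0 0"

```text
t: 10.65
tool_pos: [0.499, 0.1199, 0.0645]
eef_rot: [0.996, -0.093, 0.002, -0.0]
wrist_force: [5.5, -1.2, 1.9]
finger_gap: 0.0195
```

```bash
python3 - <<'E'
from h import *
st=readout.get_state(); print(st['t'],st['tool_pos'],head(st),st['wrist_force'],st['wrist_torque'],st['finger_gap'])
E
```

```text
10.65 [0.49902988 0.1198743  0.06447393] (np.float64(-10.617149256415173), array([ 4.52739906e-03,  7.19349133e-05, -9.99989749e-01])) [ 5.5375028  -1.1571033   1.92859292] [-0.29439272 -1.06007467 -0.00932068] 0.01949731194221204
```

Call:
step_arm --pt "15 0 0 0.03 0 0 0" --pt "15 0 0 0.06 0 0 0" --pt "15 0 0 0.08 0 0 0" --pt "15 0 0 0.08 0 0 0"

```text
t: 11.15
tool_pos: [0.4991, 0.1199, 0.0608]
eef_rot: [0.996, -0.092, 0.002, -0.0]
wrist_force: [5.2, -1.3, 4.2]
finger_gap: 0.0197
```

```bash
python3 - <<'E'
from h import *
st=readout.get_state(); print(st['t'],st['tool_pos'],head(st),st['wrist_force'],st['wrist_torque'],st['finger_gap'])
E
```

```text
11.15 [0.4991239  0.11987966 0.06084819] (np.float64(-10.612992425724409), array([ 4.58172327e-03,  2.38023538e-05, -9.99989504e-01])) [ 5.17070848 -1.28806113  4.19044098] [-0.33914866 -0.91365888 -0.03228323] 0.019694530680826612
```

Call:
step_arm --pt "15 0 0 0.03 0 0 0" --pt "15 0 0 0.04 0 0 0" --pt "15 0 0 0.04 0 0 0"

```text
t: 11.52
tool_pos: [0.4992, 0.1199, 0.0607]
eef_rot: [0.996, -0.092, 0.002, -0.0]
wrist_force: [-2.0, -2.0, 18.8]
finger_gap: 0.0195
```

```bash
python3 - <<'E'
from h import *
st,p,d=snap('side','s5'); print(st['t'],st['tool_pos'],head(st),st['wrist_force'],st['wrist_torque'],st['finger_gap'])
a=cv2.resize(p[150:250,160:270],None,fx=6,fy=6,interpolation=cv2.INTER_CUBIC)
cv2.imwrite('pics/s5z.png',a[:,:,::-1])
E
```

```text
11.525 [0.49919745 0.1198893  0.06069824] (np.float64(-10.595881014747844), array([ 4.12424785e-03, -2.20392015e-04, -9.99991471e-01])) [-2.02450656 -2.01157371 18.75721869] [-0.5357444   0.52875873  0.01845757] 0.019499627909392133
```

View pics/s5z.png

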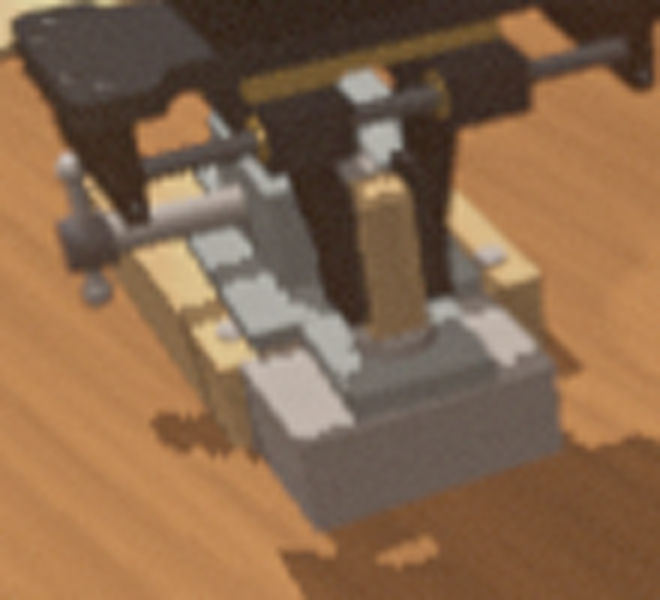

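Call:
step_arm --pt "15 0.03 0 -0.1 0 0 0" --pt "15 0.03 0 -0.4 0 0 0" --pt "15 0.03 0 -1.0 0 0 0" --pt "15 0.03 0 -1.7 0 0 0" --pt "15 0.03 0 -1.7 0 0 0" --pt "15 0.03 0 -1.7 0 0 0"

```text
t: 12.32
tool_pos: [0.4969, 0.1197, 0.1409]
eef_rot: [0.996, -0.092, -0.002, 0.0]
wrist_force: [-0.2, -0.2, -1.5]
finger_gap: 0.0199
```

```bash
python3 - <<'E'
from h import *
st,p,d=snap('wrist','w6'); print(st['t'],st['tool_pos'],head(st),st['wrist_force'],st['finger_gap'],st['joint_vel'].round(3))
print(goal([.5575,-.2636,.146],7.95))
a=cv2.resize(p[140:290,250:400],None,fx=5,fy=4,interpolation=cv2.INTER_CUBIC)
cv2.imwrite('pics/w6z.png',a[:,:,::-1])
E
```

```text
12.325 [0.49690528 0.11968118 0.14087607] (np.float64(-10.603293714939719), array([-3.20005058e-03, -9.49809332e-05, -9.99994875e-01])) [-0.17489812 -0.15740248 -1.47161541] 0.019891167692084263 [-0.002  0.016  0.013 -0.001 -0.003  0.   ]
(array([ 2.606,  7.31 , -0.115]), array([ 3.000e-03,  4.600e-02, -3.711e+00]))
```

View pics/w6z.png

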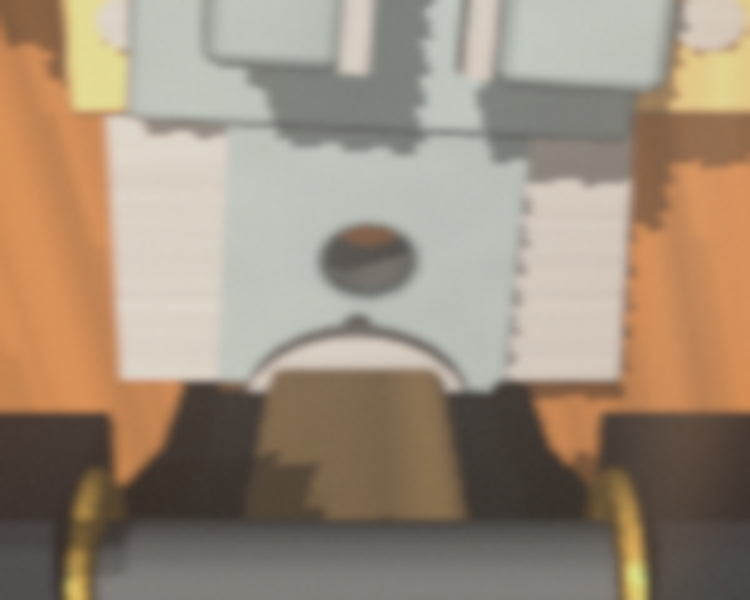

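Call:
step_arm --pt "15 0.2 0.8 -0.12 0 0 -0.4" --pt "15 0.5 1.7 -0.12 0 0 -0.8" --pt "15 0.85 2.6 -0.12 0 0 -1.3" --pt "15 1.2 3.5 -0.12 0 0 -1.8" --pt "15 1.5 4.4 -0.12 0 0 -2.3" --pt "15 1.85 5.3 -0.12 0 0 -2.8" --pt "15 2.2 6.2 -0.12 0 0 -3.3" --pt "15 2.5 7.0 -0.12 0 0 -3.7" --pt "15 2.6 7.31 -0.12 0 0 -3.71" --pt "15 2.6 7.31 -0.12 0 0 -3.71"

```text
t: 13.62
tool_pos: [0.5579, -0.2635, 0.1466]
eef_rot: [0.998, 0.068, -0.001, -0.001]
wrist_force: [-0.9, 1.2, -1.2]
finger_gap: 0.0197
```

Call:
step_arm --pt "15 0 0 0 0 0 0" --pt "15 0 0 0 0 0 0"

```text
t: 13.88
tool_pos: [0.5589, -0.262, 0.1482]
eef_rot: [0.998, 0.07, -0.0, -0.0]
wrist_force: [0.4, 0.2, -0.5]
finger_gap: 0.0192
```

```bash
python3 - <<'E'
from h import *
st,p,d=snap('side','s7'); print(st['t'],st['tool_pos'],head(st),st['wrist_force'],st['finger_gap'],st['joint_vel'].round(3))
print(goal([.5575,-.2636,.0609],7.95))
a=cv2.resize(p[190:330,300:440],None,fx=4,fy=4,interpolation=cv2.INTER_CUBIC)
cv2.imwrite('pics/s7z.png',a[:,:,::-1])
st,p,d=load('w6'); print('lug',pix2z('wrist',(250+368.5/5-.5,140+260.5/4-.5),.045,st))
E
```

```text
13.875 [ 0.55885665 -0.26197723  0.14819899] (np.float64(8.024457825185896), array([-4.31010000e-04,  5.35679107e-04, -9.99999764e-01])) [ 0.38539304  0.21554452 -0.53943207] 0.01920370628482489 [-0.    -0.002 -0.006 -0.003 -0.002 -0.002]
(array([-0.033,  0.025,  1.75 ]), array([-0.003,  0.001,  0.015]))
lug [0.49761003 0.12082882 0.045     ]
```

View pics/s7z.png

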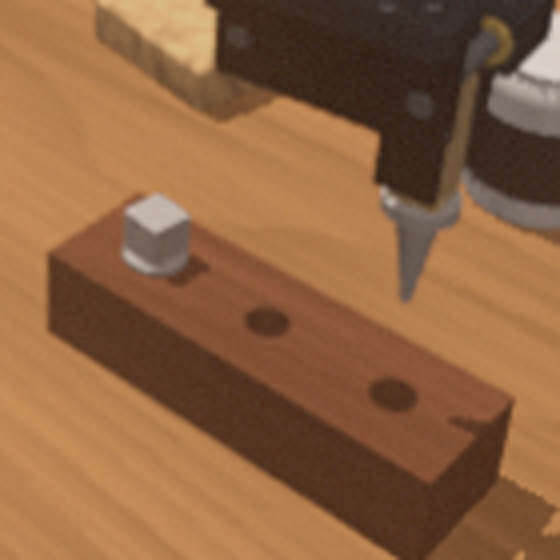

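Call:
step_arm --pt "15 -0.03 0.025 0.3 0 0 0" --pt "15 -0.03 0.025 0.7 0 0 0" --pt "15 -0.03 0.025 1.1 0 0 0" --pt "15 -0.03 0.025 1.4 0 0 0" --pt "15 -0.03 0.025 1.6 0 0 0" --pt "15 -0.03 0.025 1.68 0 0 0" --pt "15 -0.03 0.025 1.72 0 0 0"

```text
t: 14.8
tool_pos: [0.5581, -0.2648, 0.0627]
eef_rot: [0.998, 0.069, 0.0, -0.0]
wrist_force: [1.0, 2.8, 0.6]
finger_gap: 0.0195
```

```bash
python3 - <<'E'
from h import *
st=readout.get_state(); print(st['t'],st['tool_pos'],head(st),st['wrist_force'],st['finger_gap'],st['joint_vel'].round(3))
E
```

```text
14.8 [ 0.55806165 -0.26479419  0.06267883] (np.float64(7.9455941545810775), array([ 6.98309800e-04,  1.54805692e-04, -9.99999744e-01])) [0.96510036 2.80300626 0.64467593] 0.019484369134898916 [ 0.     0.014  0.006 -0.    -0.024 -0.001]
```

Call:
step_arm --pt "15 0 -0.02 0.02 0 0 0" --pt "15 0 -0.02 0.04 0 0 0" --pt "15 0 -0.02 0.04 0 0 0"

```text
t: 15.18
tool_pos: [0.5577, -0.2643, 0.0608]
eef_rot: [0.998, 0.069, 0.0, 0.0]
wrist_force: [0.8, 0.1, 0.4]
finger_gap: 0.0195
```

```bash
python3 - <<'E'
from h import *
st=readout.get_state(); print(st['t'],st['tool_pos'],head(st),st['wrist_force'],st['finger_gap'],st['joint_vel'].round(3))
E
```

```text
15.175 [ 0.55772184 -0.26425306  0.06084436] (np.float64(7.938796603933978), array([ 6.94764296e-04, -5.69537433e-04, -9.99999596e-01])) [0.78165001 0.11147944 0.39004479] 0.019548701963086983 [-0.     0.001 -0.    -0.001 -0.001  0.001]
```

Call:
step_arm --pt "15 0 0 0.01 0 0 0" --pt "48 0 0 0.01 0 0 0" --pt "48 0 0 0.01 0 0 0" --pt "48 0 0 0.01 0 0 0" --pt "48 0 0 0.01 0 0 0" --pt "48 0 0 0.01 0 0 0" --pt "48 0 0 -0.6 0 0 0" --pt "48 0 0 -1.4 0 0 0" --pt "48 0 0 -1.8 0 0 0" --pt "48 0 0 -1.8 0 0 0"

```text
t: 16.42
tool_pos: [0.5585, -0.2646, 0.1521]
eef_rot: [0.998, 0.069, 0.001, 0.001]
wrist_force: [-0.5, 0.5, -0.4]
finger_gap: 0.0479
```

```bash
python3 - <<'E'
from h import *
st,p,d=snap('side','s8'); print(st['t'],st['tool_pos'],head(st),st['wrist_force'],st['finger_gap'],st['joint_vel'].round(3))
a=cv2.resize(p[190:330,300:440],None,fx=4,fy=4,interpolation=cv2.INTER_CUBIC)
cv2.imwrite('pics/s8z.png',a[:,:,::-1])
print(goal([.554,-.1444,.140],-7))
E
```

```text
16.425 [ 0.55852476 -0.2646274   0.15211356] (np.float64(7.942481467792855), array([ 0.00309792, -0.00198084, -0.99999324])) [-0.47556605  0.48915513 -0.41419556] 0.047890732753667946 [-0.001  0.035  0.043  0.    -0.013 -0.001]
(array([ 0.261, -2.379,  0.204]), array([ 0.004, -0.005,  2.988]))
```

View pics/s8z.png

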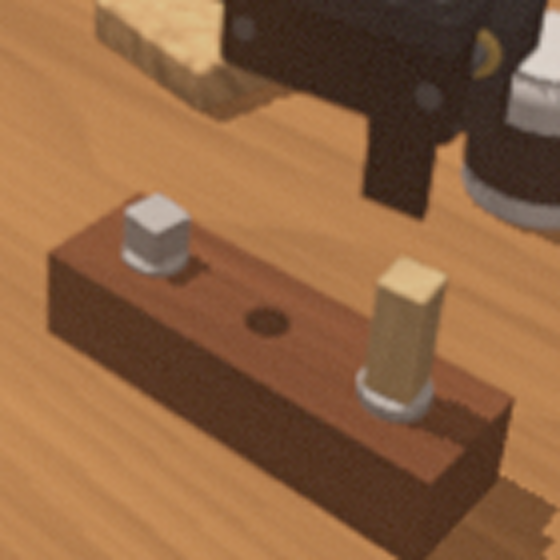

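Drift is upright and seated in the rack (collar at zoom (395,395)). Now the bolt.

Call:
step_arm --pt "48 0.05 -0.5 0.1 0 0 0.6" --pt "48 0.15 -1.3 0.2 0 0 1.6" --pt "48 0.25 -2.1 0.2 0 0 2.6" --pt "48 0.26 -2.38 0.2 0 0 2.99" --pt "48 0.26 -2.38 0.2 0 0 2.99" --pt "48 0.26 -2.38 0.2 0 0 2.99" --pt "48 0.26 -2.38 0.2 0 0 2.99"

```text
t: 17.35
tool_pos: [0.5537, -0.1451, 0.1399]
eef_rot: [0.998, -0.061, -0.0, -0.0]
wrist_force: [0.3, 0.3, 0.5]
finger_gap: 0.0478
```

```bash
python3 - <<'E'
from h import *
st,p,d=snap('wrist','w9'); print(st['t'],st['tool_pos'],head(st),st['wrist_force'],st['finger_gap'],st['joint_vel'].round(3))
print(proj('wrist',[.554,-.1444,.068],st))
a=cv2.resize(p[150:290,250:400],None,fx=5,fy=4.2,interpolation=cv2.INTER_CUBIC)
cv2.imwrite('pics/w9z.png',a[:,:,::-1])
E
```

```text
17.35 [ 0.55372845 -0.1451158   0.13990207] (np.float64(-7.045228702283839), array([-5.29435044e-04,  7.55293288e-05, -9.99999857e-01])) [0.26408063 0.28865485 0.54555917] 0.04776266147935064 [-0.001 -0.005 -0.003  0.003  0.002  0.005]
[322.64170841 213.33815618]
```

View pics/w9z.png

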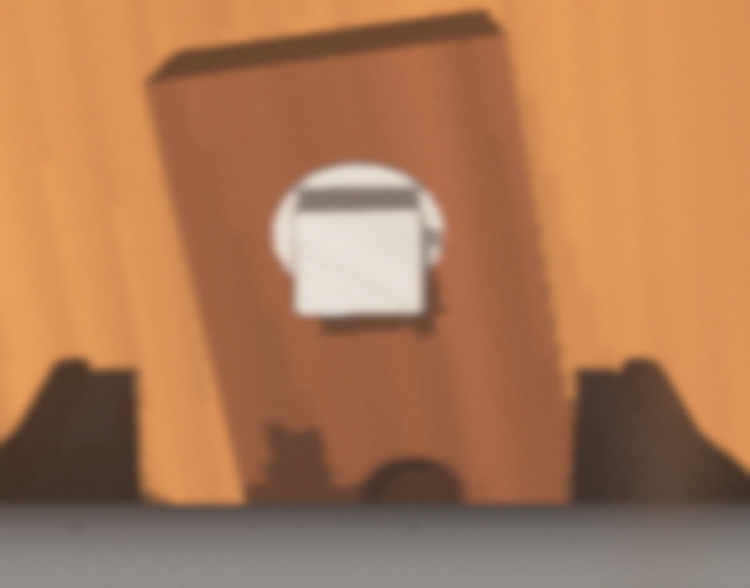

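Call:
step_arm --pt "48 0 -0.014 0.8 0 0 0" --pt "48 0 -0.014 1.4 0 0 0" --pt "48 0 -0.014 1.7 0 0 0" --pt "48 0 -0.014 1.79 0 0 0" --pt "15 0 -0.014 1.79 0 0 0" --pt "15 0 -0.014 1.79 0 0 0" --pt "15 0 -0.014 1.79 0 0 0" --pt "15 0 -0.014 1.79 0 0 0" --pt "15 0 -0.014 1.79 0 0 0" --pt "15 0 -0.014 1.79 0 0 0"

```text
t: 18.65
tool_pos: [0.5545, -0.1438, 0.0516]
eef_rot: [0.998, -0.061, 0.0, 0.0]
wrist_force: [-0.9, 0.0, 6.1]
finger_gap: 0.0195
```

```bash
python3 - <<'E'
from h import *
st=readout.get_state(); print(st['t'],st['tool_pos'],head(st),st['wrist_force'],st['finger_gap'],st['joint_vel'].round(3))
E
```

```text
18.65 [ 0.55445885 -0.14375246  0.05155477] (np.float64(-7.001781899694249), array([ 9.70821093e-04, -4.12450343e-04, -9.99999444e-01])) [-9.38448917e-01  3.43254042e-03  6.10892610e+00] 0.019455465438820832 [ 0.    -0.001 -0.001 -0.001 -0.002  0.001]
```

Call:
step_arm --pt "15 0 0 -0.3 0 0 0" --pt "15 0 0 -0.9 0 0 0" --pt "15 0 0 -1.4 0 0 0" --pt "15 0 0 -1.4 0 0 0" --pt "15 0 0 -1.4 0 0 0"

```text
t: 19.27
tool_pos: [0.5534, -0.1434, 0.12]
eef_rot: [0.998, -0.061, -0.001, -0.0]
wrist_force: [-1.1, -1.0, -1.0]
finger_gap: 0.0196
```

```bash
python3 - <<'E'
from h import *
st=readout.get_state(); print(st['t'],st['tool_pos'],head(st),st['wrist_force'],st['finger_gap'],st['joint_vel'].round(3))
print(goal([.4991,.1198,.105],-10.6))
E
```

```text
19.275 [ 0.55336116 -0.14337433  0.1200263 ] (np.float64(-7.0078104301101485), array([-1.09330490e-03,  3.99377160e-04, -9.99999323e-01])) [-1.08418599 -1.02311355 -0.97590698] 0.019639369750447125 [-0.     0.017  0.013  0.     0.001 -0.001]
(array([-1.719, -5.092,  0.304]), array([-0.003,  0.013,  0.718]))
```

Call:
step_arm --pt "15 -0.2 -0.6 0 0 0 0.1" --pt "15 -0.5 -1.5 0 0 0 0.2" --pt "15 -0.8 -2.4 0 0 0 0.3" --pt "15 -1.1 -3.3 0 0 0 0.45" --pt "15 -1.4 -4.2 0.05 0 0 0.6" --pt "15 -1.65 -4.9 0.1 0 0 0.7" --pt "15 -1.72 -5.09 0.2 0 0 0.72" --pt "15 -1.72 -5.09 0.3 0 0 0.72" --pt "15 -1.72 -5.09 0.3 0 0 0.72" --pt "15 -1.72 -5.09 0.3 0 0 0.72"

```text
t: 20.52
tool_pos: [0.5, 0.1184, 0.1057]
eef_rot: [0.996, -0.093, -0.0, 0.0]
wrist_force: [0.4, -0.2, -0.2]
finger_gap: 0.0195
```

```bash
python3 - <<'E'
from h import *
st,p,d=snap('side','s10'); print(st['t'],st['tool_pos'],head(st),st['wrist_force'],st['finger_gap'],st['joint_vel'].round(3))
print(goal([.4991,.1198,.0916],-10.6))
a=cv2.resize(p[150:250,160:270],None,fx=6,fy=6,interpolation=cv2.INTER_CUBIC)
cv2.imwrite('pics/s10z.png',a[:,:,::-1])
E
```

```text
20.525 [0.49997196 0.11838252 0.10572726] (np.float64(-10.696770800950429), array([-1.68863548e-04, -2.57907288e-04, -9.99999952e-01])) [ 0.41314555 -0.19420798 -0.17420412] 0.019531817285926692 [ 0.003 -0.004 -0.003  0.001  0.002  0.001]
(array([-0.024, -0.022,  0.287]), array([ 0.002, -0.003, -0.019]))
```

View pics/s10z.png

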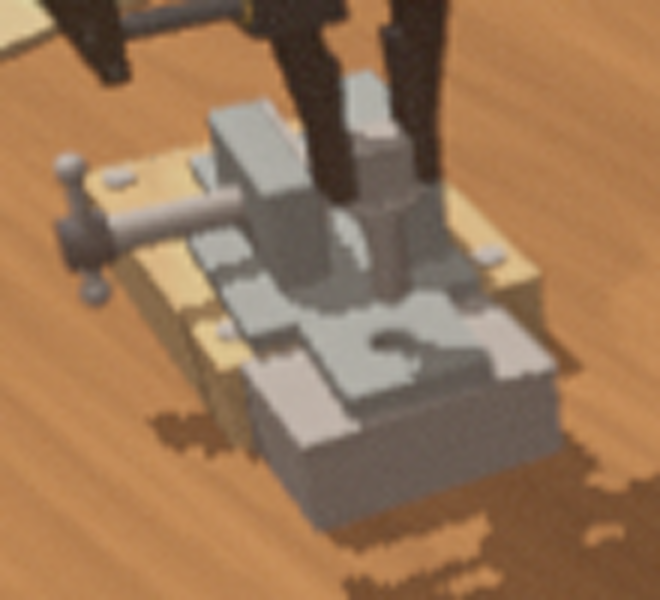

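```bash
python3 - <<'E'
from h import *
st,p,d=load('s10')
a=cv2.resize(p[190:220,205:245],None,fx=18,fy=18,interpolation=cv2.INTER_CUBIC)
for c,z in [((.49997,.1184),.0611),((.4992,.1199),.045)]:
  print((proj('side',[*c,z])-[205,190]+.5)*18-.5)
cv2.imwrite('pics/s10y.png',a[:,:,::-1])
E
```

```text
[371.02803901 182.78238811]
[373.70481007 302.60014373]
```

View pics/s10y.png

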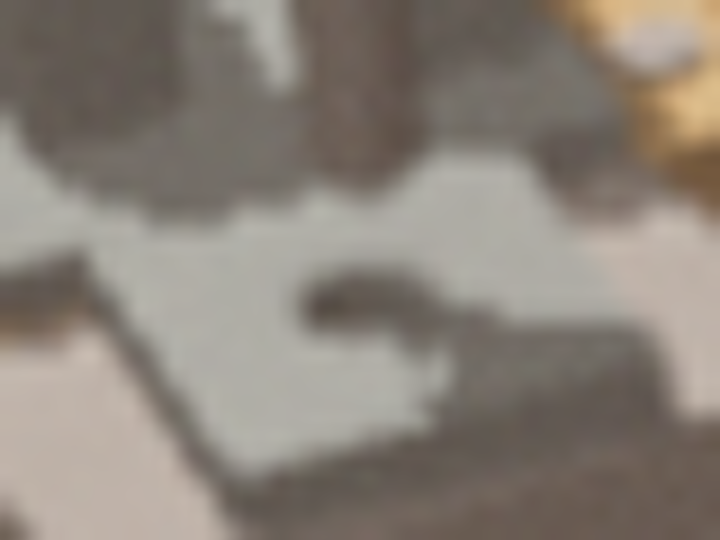

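Call:
step_arm --pt "15 -0.015 -0.018 0.1 0 0 0" --pt "15 -0.015 -0.018 0.2 0 0 0" --pt "15 -0.015 -0.018 0.3 0 0 0" --pt "15 -0.015 -0.018 0.38 0 0 0" --pt "15 -0.015 -0.018 0.42 0 0 0" --pt "15 -0.015 -0.018 0.42 0 0 0"

```text
t: 21.32
tool_pos: [0.499, 0.1205, 0.0847]
eef_rot: [0.996, -0.092, -0.0, 0.0]
wrist_force: [0.1, 0.1, -0.1]
finger_gap: 0.0197
```

```bash
python3 - <<'E'
from h import *
st=readout.get_state(); print(st['t'],st['tool_pos'],head(st),st['wrist_force'],st['wrist_torque'],st['finger_gap'])
E
```

```text
21.325 [0.49897238 0.12052468 0.08466676] (np.float64(-10.601807999430292), array([-3.68295830e-04, -4.79459451e-05, -9.99999931e-01])) [ 0.11650739  0.06210839 -0.08565643] [-0.07946267  0.05917089 -0.00028736] 0.019718329526373226
```

Call:
step_arm --pt "15 0 0.01 0.05 0 0 0" --pt "15 0 0.01 0.1 0 0 0" --pt "15 0 0.01 0.15 0 0 0" --pt "15 0 0.01 0.2 0 0 0" --pt "15 0 0.01 0.2 0 0 0"

```text
t: 21.95
tool_pos: [0.4988, 0.12, 0.0745]
eef_rot: [0.996, -0.092, -0.0, 0.0]
wrist_force: [0.0, -0.2, 0.1]
finger_gap: 0.0193
```

```bash
python3 - <<'E'
from h import *
st=readout.get_state(); print(st['t'],st['tool_pos'],head(st),st['wrist_force'],st['wrist_torque'],st['finger_gap'])
E
```

```text
21.95 [0.49879076 0.11998601 0.07453598] (np.float64(-10.608978288953566), array([-5.28033339e-04, -3.42616552e-05, -9.99999860e-01])) [ 0.02427895 -0.15495004  0.1243415 ] [-0.11933477  0.05444597  0.0040625 ] 0.019270563309383128
```

Free so far (foot at 30 mm, inside the anchor). To home at TCP z ≈ 0.0516: 23 mm more.

Call:
step_arm --pt "15 0 0 0.08 0 0 0" --pt "15 0 0 0.16 0 0 0" --pt "15 0 0 0.24 0 0 0" --pt "15 0 0 0.32 0 0 0" --pt "15 0 0 0.38 0 0 0" --pt "15 0 0 0.43 0 0 0" --pt "15 0 0 0.46 0 0 0" --pt "15 0 0 0.46 0 0 0"

```text
t: 22.95
tool_pos: [0.499, 0.12, 0.0518]
eef_rot: [0.996, -0.092, -0.0, 0.0]
wrist_force: [0.2, -0.0, -0.4]
finger_gap: 0.0194
```

```bash
python3 - <<'E'
from h import *
st=readout.get_state(); print(st['t'],st['tool_pos'],head(st),st['wrist_force'],st['wrist_torque'],st['finger_gap'])
E
```

```text
22.95 [0.49900527 0.12001634 0.05181361] (np.float64(-10.60643488926744), array([-1.95611099e-05, -1.42792697e-05, -1.00000000e+00])) [ 0.21196204 -0.01043997 -0.44656297] [-0.06697548  0.03375964 -0.02533122] 0.01939716034894875
```

Call:
step_arm --pt "15 0 0 0.01 0 0 0" --pt "15 0 0 0.025 0 0 0" --pt "15 0 0 0.025 0 0 0"

```text
t: 23.32
tool_pos: [0.4992, 0.12, 0.0515]
eef_rot: [0.996, -0.092, 0.0, 0.0]
wrist_force: [-3.0, -0.3, 6.6]
finger_gap: 0.0196
```

```bash
python3 - <<'E'
from h import *
st=readout.get_state(); print(st['t'],st['tool_pos'],head(st),st['wrist_force'],st['wrist_torque'],st['finger_gap'])
E
```

```text
23.325 [0.4991578  0.12003737 0.05150281] (np.float64(-10.600321339492266), array([ 5.10074206e-05, -7.30124838e-05, -9.99999996e-01])) [-3.04735264 -0.2524619   6.6217657 ] [-0.1686342   0.7014902   0.02708342] 0.019643203526866135
```

Seated at 6.6 N. Back off the preload, release and retreat (fingers open to 45 mm, straight up).

Call:
step_arm --pt "15 0 0 -0.015 0 0 0" --pt "45 0 0 -0.015 0 0 0" --pt "45 0 0 -0.015 0 0 0" --pt "45 0 0 -0.015 0 0 0" --pt "45 0 0 -0.015 0 0 0" --pt "45 0 0 -0.015 0 0 0" --pt "45 0 0 -0.4 0 0 0" --pt "45 0 0 -1.2 0 0 0" --pt "45 0 0 -2.2 0 0 0" --pt "45 0 0 -2.6 0 0 0"

```text
t: 24.58
tool_pos: [0.5008, 0.1202, 0.1842]
eef_rot: [0.996, -0.092, 0.003, -0.0]
wrist_force: [0.4, -0.3, -0.7]
finger_gap: 0.0447
```

Call:
step_arm --pt "45 0 0.6 0 0 0 0" --pt "45 0 1.2 0 0 0 0" --pt "45 0 1.2 0 0 0 0" --pt "45 0 1.2 0 0 0 0"

```text
t: 25.08
tool_pos: [0.4881, 0.0614, 0.1806]
eef_rot: [0.996, -0.093, 0.0, -0.0]
wrist_force: [-0.3, 0.6, -0.8]
finger_gap: 0.0449
```

```bash
python3 - <<'E'
from h import *
st,p,d=snap('side','s11'); print(st['t'],st['tool_pos'],st['wrist_force'],st['finger_gap'],st['joint_vel'].round(3))
a=cv2.resize(p[150:250,160:270],None,fx=5,fy=5,interpolation=cv2.INTER_CUBIC)
b=cv2.resize(p,(640,400))
cv2.imwrite('pics/s11z.png',a[:,:,::-1])
st,p,d=snap('wrist','w11')
P=cloud('wrist',d,st)
m=(np.hypot(P[...,0]-.499,P[...,1]-.12)<.008)&(P[...,2]>.03); print(m.sum(),np.median(P[m][:,2]))
st,p,d=snap('top','t11')
E
```

```text
25.075 [0.48805462 0.06140154 0.18061853] [-0.3445087   0.60176547 -0.84462826] 0.04491100378294212 [ 0.014  0.005 -0.005 -0.    -0.001 -0.002]
284 0.06800292852949802
```

View pics/s11z.png

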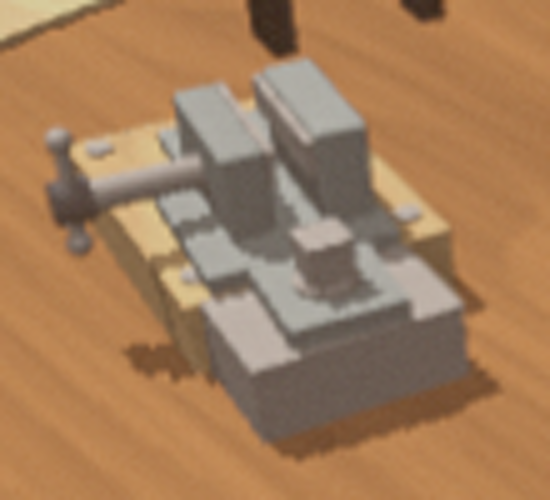

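View pics/w11.png

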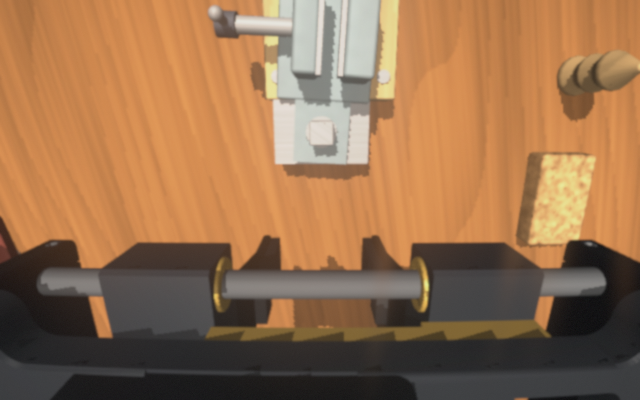

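View pics/s11.png

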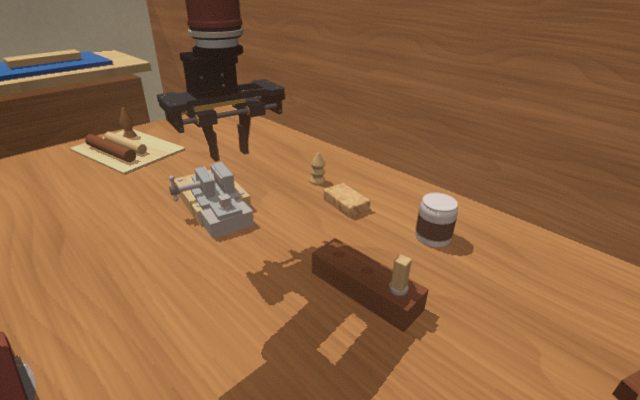

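The bolt head top measures z = 0.068 m, which means it's fully seated. The drift stands upright in the rack and the bystanders haven't moved, so I'm handing in.

```bash
python3 - <<'E'
from station import job
print(job.job_done())
E
```

```text
the job is handed in; nothing more can be done
None
```

The job is done and handed in at about 25 s of the 72 s allowed; the hand-in reports no verdict.

- **Drift:** I pushed it down through both holes, moving towards the anchor hole as it went so that it levered the vise into line. It met about 6 N sideways. It stopped with the collar on the lug at an upward force of 18.8 N. With the drift out, the wrist picture looked straight down through both holes. The drift then went back into its own rack hole, and the side picture shows it upright with the collar down.
- **Bolt:** It went through both holes without resistance and seated with 6.6 N. The wrist depth picture puts the top of its head at 68.0 mm above the bench, which is what a seated head gives.
- **Bystanders:** In the last side picture the tin, finial and cork block are where they began. The gripper was open and clear of everything.

**Disagreements:** The wrist camera read about 1 mm off in x and y against the gripped drift. I allowed for that when lining up over the holes. My estimates of the starting hole offset also differed, from 7.5 to about 8.2 mm, both within the range you gave. No check failed.

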